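Shift the bench gearbox into third

ROBOT

A 6-joint arm with a two-finger parallel gripper is mounted at the origin on a cart in front of the work surface, level with it; the furniture and walls round the work are solid. World frame = base frame: x ahead of the robot, y to its left, z up, the work surface at z = 0. Lengths are in mm, angles in rad, forces in N, time in s.
With the tool pointing down it reaches from about 350 to 975 mm from the base axis. Payload 7.1 kg.
Tool frame: the origin (TCP) lies on the front face of the gripper's body, between the roots of the fingers; the fingertips stand 80 mm ahead of it and the grasp point (between the pads) lies 61 mm ahead of it; z points along the fingers, y is the line along which they close (so a half turn about z gives the same grasp; the last joint's range is limited). The gripper opens to 88 mm and grips with 3 to 60 N. Pads are 20 mm wide; open, the fingers measure 115 mm over their backs; the gripper's body (75 mm by 178 mm) begins 61 mm behind the grasp point.
Start: joints at [-1.337, 0.423, 1.63, -0, 1.089, -0.019], TCP at [156.342, -605.114, 302.675] pointing down, gripper open.
Joint ranges: [-3, 3], [-0.9, 2.11], [0.09, 2.58], [-1.31, 4.45], [0.11, 2.69], [-2.54, 2.54]. Speed limits (rad/s): [2.39, 2.39, 3.01, 3.14, 3.14, 3.14].

INTERFACE

Orientations are given as a rotation vector (axis times angle).
In Python, from workcell import readout, vision, close_job gives the robot as it stands.
- The arm moves only by the tool servo_tool, never from a script. Its argument "plan" is a list that holds one entry, the list of rows, each a list of 7 numbers: the gripper command: -1 is fully open, 1 is shut, values between are in proportion, then the shift along the world's x, y, z in units of 40 mm (1.0 is 40 mm), then the turn, a rotation vector about the world's x, y, z in units of 5 degrees (1.0 is 5 degrees). A call has 1 to 5 rows; each row shifts and turns the commanded pose from where the row before left it; what a row does not reach is not made up. A row lasts 1/12 s, in which the tool goes at most 41.7 mm and 7.16 degrees, less where a joint would pass 70% of its speed; a pose out of reach is approached as far as the arm can. A call is refused whole if a number of a shift passes 1 or a number of a turn 1, either way. A call with a gripper value outside its range is refused whole. The fingers move at their own pace and stop on an object; the grip force is fixed at half the most. Time passes only in rows, so rows that do not move let the fingers close. It gives the time, the measured TCP pose, the force, the opening and the grip force at its end, in the units of the state.
- readout.get_obs(): the state, without advancing time (a new reading comes with each control period).
- vision.get_image(name): name is "scene" or "side" or "wrist"; returns the picture (420x560x3 uint8, red, green, blue); there is no depth.
- vision.camera_params(name): a dict with "fx", "fy", "cx", "cy" (pixels), "rvec" (rotation vector, rad) and "tvec" (3), from world to camera coordinates, as OpenCV has them; the wrist camera has in their place "hand_eye" (4x4, takes a point from camera to tool coordinates, whose origin is the TCP and whose axes are the flange's). Camera axes: x right, y down, z forward; pixel columns grow to the right and rows downward; lengths in mm; the calibration is good to about 2 mm. A picture is of the moment at which its call begins: read the wrist's pose just before it. camera_params takes no time and is no camera call.
- close_job(): hands the job in; it is judged then, once.
The state is a dict: "t": time; "qpos": joint angles; "qvel": joint speeds; "joint_torque": joint torques, N m; "ee_pos": TCP position; "orientation": TCP orientation; "ft_force": force on the tool from outside, world axes, zero at the start; "moment": the same for the moment, N m; "width": finger opening in mm; "grasp_force": force on a finger pad.
Only numpy, scipy, OpenCV 4.12 (cv2) and the standard library are available. Lean on these libraries where they do the work, as an engineer would, in place of code of your own. Each camera call takes 0.05 s, during which the arm holds its last target. There are 200 camera calls.

TASK

The grey gearbox on the bench stands in second gear: its lever is in the near left slot of the H-shaped gate. Change it to third: with the fingertips push the lever forward to neutral without running on into first, across to the right, and forward until it is fully home in the third slot (far right, three dots), and leave it there. Push gently and from outside only: do not grip the lever, and leave the things standing round the gearbox where they are.

Things in the scene. Friction and masses are not known exactly. Their poses are not given: they have to be found in the camera images.
- gearbox: Grey cast gearbox bolted down; foot 200 x 160 mm, housing 156 x 136 mm, 96 mm high, shaft stubs to 104 mm left and 94 mm right of the middle, 50 mm up. Origin: centre of the underside, on the worktop. x points forward (away from the robot, turned by a yaw of up to 0.4 rad), y to its left, z up. The lever's pivot is on its z axis, 45 mm up.
- gate (a point): Centre of the H gate, on top of the aluminium gate plate (112 x 96 mm), 106 mm above the worktop; axes as the gearbox. Legs along x at y = +17 (left) and -17 mm (right), joined at x = 0 by the neutral passage along y. Slots 16 mm wide; the stem's middle goes 21 mm forward and back of neutral. Punched dots count the slots: 1 far left, 2 near left, 3 far right, 4 near right.
- select (a joint): Sideways lean of the lever at its pivot, rad: positive leans right. About -0.29 in the left leg, +0.29 in the right leg, with 0.03 of play either way; 0 is upright. It can change from leg to leg only while the lever is in the neutral passage (shift within about 0.05 of 0).
- shift (a joint): Forward lean of the lever at its pivot, rad: positive leans forward (away from the robot), 0 is neutral, about +0.32 and -0.32 are the ends of the slots. Friction keeps the lever where it is left, both ways, without a spring: about 2 N at the ball moves it.
- knob (a point): Centre of the black ball knob, 36 mm across, on the lever's steel stem (10 mm thick). From the pivot, in the gearbox's frame, it is at 145 mm x (sin shift, -sin select cos shift, cos select cos shift), so about 190 mm above the worktop. Leg to leg it travels about 80 mm, neutral to slot end 45 mm. All else near the lever is lower than the plate.
- bearing: Bystander, loose, to be left where it is: ball bearing, 35 mm across, 11 mm high. Origin: centre of its underside.
- end_cap_0: Bystander, loose, to be left where it is: stepped round metal cap, 32 mm across, 26 mm high. Origin: centre of its underside.
- end_cap_1: Bystander, loose, to be left where it is: stepped round metal cap like the other, 32 mm across, 26 mm high. Origin: centre of its underside.
- screwdriver_a: Bystander, loose, to be left where it is: small screwdriver with a green handle, 150 mm long, lying down. Origin: centre of its underside.
- change_gear: Bystander, loose, to be left where it is: flat brass gear wheel, 64 mm across, 10 mm thick. Origin: centre of its underside.
- mug: Bystander, loose, to be left where it is: mug of tea, 82 mm across, 96 mm high, with a handle. Origin: centre of its underside.
- centre_punch: Bystander, loose, to be left where it is: centre punch, 12 mm thick, 110 mm long, lying down. Origin: centre of its underside.

How it is judged:
By the outcome, as a careful person would: the job done as asked, in the order asked, and still so for the second after the job is handed in, with the robot touching nothing.
It also fails if it takes over 64 s, if anything falls off the work surface, if the arm or the gripper's body presses on something with over 40 N, if the wrist force passes 120 N, or if a joint passes its speed limit or range.

## Working session

There is one attempt and no reset: what is moved stays moved. The work goes in short steps, Python scripts to look and compute and a tool call to move; the robot and the scene stay as the last step left them, time stands still between calls to the robot, and variables do not carry over. Pictures are saved under pics/ and viewed, at most 10 in all, crops included, and the job is handed in when it is done.

Besides the shell and the picture viewer there is one more tool, called after "Emit:" by a JSON object that holds its "op" and its "data". servo_tool: Moves the arm, as the interface text tells. Its arguments: {"type":"object","properties":{"plan":{"type":"array"}},"required":["plan"]}

```bash
mkdir -p pics; python3 - <<'E'
from workcell import readout, vision
import cv2,numpy as np
for n in("scene","side"):
    im=vision.get_image(n); cv2.imwrite(f"pics/{n}0.png",im[:,:,::-1])
    p=vision.camera_params(n); print(n,p)
    R=cv2.Rodrigues(np.array(p["rvec"],float))[0]; print((-R.T@np.array(p["tvec"]).ravel()).round())
print(readout.get_obs())
E
```

```text
scene {'fx': 386.80254895004236, 'fy': 386.80254895004236, 'cx': 283.71811331135365, 'cy': 209.04679240672252, 'rvec': array([ 2.07611547, -0.45278264,  0.24885711]), 'tvec': array([-497.22857372,  245.26472996, 1079.98547169])}
[ 126. -933.  767.]
side {'fx': 472.1962513489512, 'fy': 472.1962513489512, 'cx': 285.8483885389508, 'cy': 216.00588524012943, 'rvec': array([ 0.12915357, -2.74623898,  1.4394538 ]), 'tvec': array([ 530.33601017,  155.95782283, 1266.61511263])}
[445. 998. 847.]
{'t': 0.1, 'qpos': array([-1.33699707e+00,  4.23769813e-01,  1.63056237e+00,  1.12112102e-06,
        1.08861497e+00, -1.89979434e-02]), 'qvel': array([ 0.00077281, -0.00387634, -0.00134831, -0.00103455, -0.00241894,
        0.00158242]), 'joint_torque': array([-5.62761470e-04, -5.45611310e+01, -2.74324536e+01,  6.45053596e-02,
        1.87896041e-02, -2.79119575e-05]), 'ee_pos': array([ 156.26083428, -604.76619626,  301.9961121 ]), 'orientation': array([-3.11519409e+00, -3.95865792e-01,  2.26423420e-04]), 'ft_force': array([ 0.07971999, -0.98246239,  0.38911749]), 'moment': array([-0.04225324,  0.05608433,  0.0443875 ]), 'grasp_force': 0.0, 'width': 87.85398406817353}
```

View pics/scene0.png

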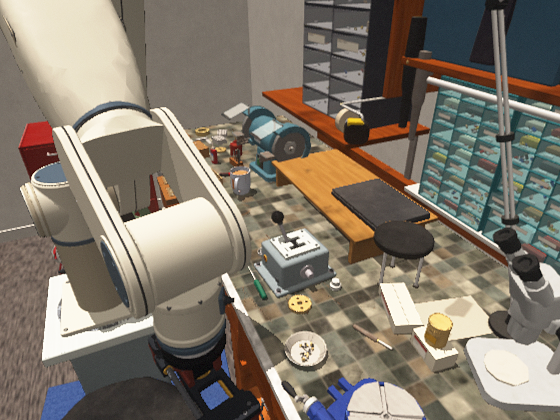

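View pics/side0.png

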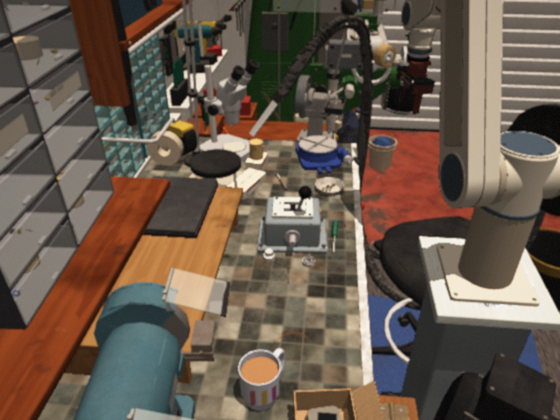

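The scene view shows the gearbox near (294,258) with the knob at (278,217). The side view shows the knob at (306,192) and the white gate plate around (293,207). Next I triangulate the knob and find the plate on z=106.

```bash
cat > h.py <<'E'
from workcell import readout, vision
import cv2,numpy as np
def ray(n,uv):
    p=vision.camera_params(n); R=cv2.Rodrigues(np.array(p["rvec"],float))[0]; t=np.array(p["tvec"],float).ravel()
    d=R.T@np.array([(uv[0]-p["cx"])/p["fx"],(uv[1]-p["cy"])/p["fy"],1]); return -R.T@t,d/np.linalg.norm(d)
def onz(n,uv,z):
    o,d=ray(n,uv); return o+d*(z-o[2])/d[2]
def tri(rs):
    A=sum(np.eye(3)-np.outer(d,d) for o,d in rs); b=sum((np.eye(3)-np.outer(d,d))@o for o,d in rs); return np.linalg.solve(A,b)
def cont(mask,box):
    x0,y0,x1,y1=box; m=np.zeros(mask.shape,np.uint8); m[y0:y1,x0:x1]=mask[y0:y1,x0:x1]*255
    c=max(cv2.findContours(m,cv2.RETR_EXTERNAL,cv2.CHAIN_APPROX_NONE)[0],key=cv2.contourArea); return c
E
python3 - <<'E'
from h import *
rs=[]
for n,kb,pb in(("scene",(266,205,292,228),(262,222,330,262)),("side",(296,182,316,203),(265,190,325,222))):
    im=cv2.imread(f"pics/{n}0.png"); g=im.max(2)
    c=cont(g<60,kb); (u,v),r=cv2.minEnclosingCircle(c); print(n,"knob",u,v,r); rs.append(ray(n,(u,v)))
    c=cont(im.min(2)>165,pb); h=cv2.convexHull(c)
    P=np.array([onz(n,q,106)[:2] for q in h[:,0]],np.float32); print(cv2.minAreaRect(P),cv2.contourArea(c))
    cv2.imwrite(f"pics/{n}_c.png",cv2.resize(im[170:300,220:350],None,fx=4,fy=4,interpolation=cv2.INTER_CUBIC))
print(tri(rs))
a=cv2.imread("pics/scene_c.png");b=cv2.imread("pics/side_c.png");cv2.imwrite("pics/both.png",cv2.resize(np.hstack([a,b]),(800,400)))
E
```

```text
scene knob 277.5 217.5 6.96429443359375
((517.1962280273438, -132.19874572753906), (147.24868774414062, 127.08208465576172), 3.931429862976074) 1043.0
side knob 304.32177734375 192.57920837402344 6.827786922454834
((546.0411987304688, -119.1376724243164), (81.72772979736328, 92.83819580078125), 5.670190334320068) 307.0
[491.1193484  -80.27875129 177.50651385]
```

View pics/both.png

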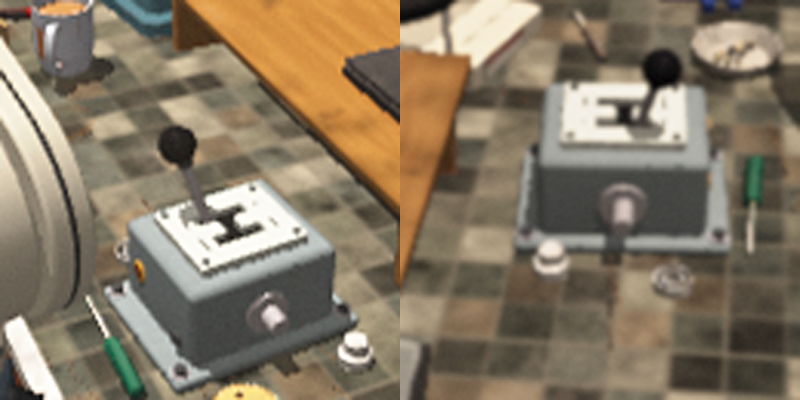

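The scene crop (left) shows the plate corners near (155,210), (245,181), (308,235) and (207,277). In the side crop they are near (162,83), (285,84), (288,145) and (157,142).

```bash
python3 - <<'E'
from h import *
k=np.array([491.1,-80.3])
for n,C in(("scene",[(155,210),(245,181),(308,235),(207,277)]),("side",[(162,83),(285,84),(288,145),(157,142)])):
    P=np.array([onz(n,(220+u/3.077,170+v/3.077),106)[:2] for u,v in C]); print(n,P.round().tolist(),P.mean(0)); 
    print([ (np.linalg.norm(P[i]-P[i-1]).round(),round(np.arctan2(*(P[i]-P[i-1])[::-1]),3)) for i in range(4)])
E
```

```text
scene [[471.0, -72.0], [571.0, -64.0], [584.0, -168.0], [473.0, -185.0]] [ 524.85087722 -122.07189036]
[(np.float64(113.0), np.float64(1.592)), (np.float64(100.0), np.float64(0.081)), (np.float64(105.0), np.float64(-1.445)), (np.float64(112.0), np.float64(-2.992))]
side [[587.0, -162.0], [470.0, -172.0], [463.0, -70.0], [580.0, -64.0]] [ 524.94222767 -116.87495048]
[(np.float64(99.0), np.float64(-1.502)), (np.float64(117.0), np.float64(-3.058)), (np.float64(102.0), np.float64(1.642)), (np.float64(117.0), np.float64(0.058))]
```

Emit:
{"op": "servo_tool", "data": {"plan": [[[1, 0.45, 0.85, 0.25, 0, 0, -0.15], [1, 0.45, 0.85, 0.25, 0, 0, -0.15], [1, 0.45, 0.85, 0.25, 0, 0, -0.15], [1, 0.45, 0.85, 0.25, 0, 0, -0.15], [1, 0.45, 0.85, 0.25, 0, 0, -0.15]]]}}

```text
t: 0.52
ee_pos: [246.6, -433.3, 352.6]
orientation: [-3.127, -0.292, 0.0]
ft_force: [-0.0, -0.1, 1.1]
width: 57.8
grasp_force: 0.0
```

Emit:
{"op": "servo_tool", "data": {"plan": [[[1, 0.45, 0.85, 0, 0, 0, -0.15], [1, 0.45, 0.85, 0, 0, 0, -0.15], [1, 0.45, 0.85, 0, 0, 0, -0.15], [1, 0.45, 0.85, 0, 0, 0, -0.15], [1, 0.45, 0.85, 0, 0, 0, -0.15]]]}}

```text
t: 0.93
ee_pos: [336.6, -263.3, 352.6]
orientation: [-3.136, -0.19, 0.0]
ft_force: [0.2, 0.1, -0.2]
width: 24.5
grasp_force: 0.0
```

Emit:
{"op": "servo_tool", "data": {"plan": [[[1, 0.45, 0.85, 0, 0, 0, -0.15], [1, 0.45, 0.85, 0, 0, 0, -0.15], [1, 0.45, 0.85, 0, 0, 0, -0.1], [1, 0.1, 0.3, 0, 0, 0, 0], [1, 0, 0, 0, 0, 0, 0]]]}}

```text
t: 1.35
ee_pos: [395.0, -148.7, 352.5]
orientation: [-3.138, -0.143, 0.0]
ft_force: [-0.2, -0.4, 0.1]
width: 0.8
grasp_force: 0.0
```

```bash
cat >> h.py <<'E'
def wpose():
    o=readout.get_obs(); T=np.eye(4); T[:3,:3]=cv2.Rodrigues(np.array(o["orientation"],float))[0]; T[:3,3]=o["ee_pos"]
    return o,T@np.array(vision.camera_params("wrist")["hand_eye"])
def wray(T,uv):
    p=vision.camera_params("wrist"); d=T[:3,:3]@np.array([(uv[0]-p["cx"])/p["fx"],(uv[1]-p["cy"])/p["fy"],1]); return T[:3,3],d/np.linalg.norm(d)
def wonz(T,uv,z):
    o,d=wray(T,uv); return o+d*(z-o[2])/d[2]
E
python3 - <<'E'
from h import *
o,T=wpose(); np.save("T1.npy",T); im=vision.get_image("wrist"); cv2.imwrite("pics/w1.png",im[:,:,::-1])
print(o["t"],o["ee_pos"],o["orientation"],o["width"],o["ft_force"]); print(T.round(2))
E
```

```text
1.35 [ 394.95255185 -148.70441133  352.51113718] [-3.13769308e+00 -1.43028192e-01  4.03276353e-04] 0.7911502243286147 [-0.161513   -0.4454169   0.07073754]
[[ 9.0000e-02 -9.5000e-01 -3.0000e-01  4.7823e+02]
 [-1.0000e+00 -9.0000e-02 -3.0000e-02 -1.4167e+02]
 [ 0.0000e+00  3.0000e-01 -9.5000e-01  4.3391e+02]
 [ 0.0000e+00  0.0000e+00  0.0000e+00  1.0000e+00]]
```

View pics/w1.png

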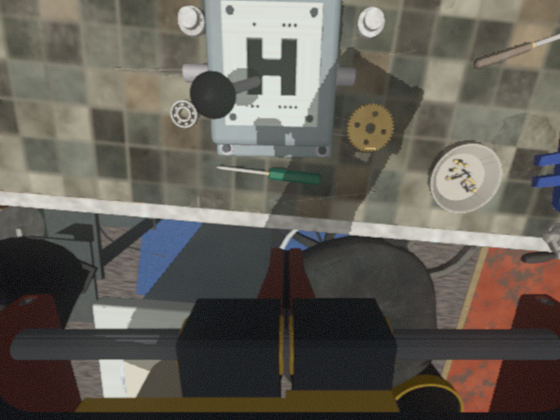

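The wrist view shows the knob at (213,95), the H gate centred near (272,67) with legs at u≈253 and 291, and v from 38 to 95. The closed fingertips are near (286,255). Dots 3 are at the top right.

```bash
python3 - <<'E'
from h import *
T=np.load("T1.npy"); im=cv2.imread("pics/w1.png")
c=cont(im.max(2)<50,(180,65,245,122)); (u,v),r=cv2.minEnclosingCircle(c); print("knob",u,v,r,wonz(T,(u,v),177.5)); K=wonz(T,(u,v),177.5)
print("tri",tri([wray(T,(u,v)),ray("side",(304.8,192.4)),ray("scene",(277.5,217.5))]))
c=cont(im.max(2)<75,(276,30,305,100)); x,y,w,h=cv2.boundingRect(c); print("right leg box",x,y,w,h)
R3=wonz(T,(x+w-6,y),106);R4=wonz(T,(x+w-6,y+h),106); print(R3,R4)
c=cont(im.min(2)>150,(200,0,335,140)); P=np.array([wonz(T,q,106)[:2] for q in cv2.convexHull(c)[:,0]],np.float32); rr=cv2.minAreaRect(P); print(rr)
for q in((272,67),):print(wonz(T,q,106))
E
```

```text
knob 196.0 106.0 5.831051826477051 [480.88170572 -68.66859035 177.5       ]
tri [487.45304224 -74.56000551 179.38059032]
right leg box 282 41 14 39
[ 549.57705108 -139.29523816  106.        ] [ 514.9132669  -142.57767238  106.        ]
((518.7063598632812, -122.82258605957031), (126.65656280517578, 122.9583740234375), 5.172094821929932)
[ 525.12914572 -123.62445317  106.        ]
```

```bash
python3 - <<'E'
from h import *
T=np.load("T1.npy"); im=cv2.imread("pics/w1.png")
g=cv2.medianBlur(cv2.cvtColor(im,6),3)
print(cv2.HoughCircles(g[50:140,170:260],cv2.HOUGH_GRADIENT,1,40,param1=80,param2=12,minRadius=18,maxRadius=30))
print(wonz(T,(213,95),177.5), tri([wray(T,(213,95)),ray("side",(304.8,192.4)),ray("scene",(277.5,217.5))]))
p=vision.camera_params("wrist");print(p["fx"])
for X in((483,-83,177),(525,-123,106),(490,-85,178)):
  for n in("scene","side"):
    q=vision.camera_params(n);print(n,X,cv2.projectPoints(np.array([X],float),q["rvec"],q["tvec"],np.array([[q["fx"],0,q["cx"]],[0,q["fy"],q["cy"]],[0,0,1]]),None)[0].ravel().round(1))
E
```

```text
[[[37.5 49.5 29.4]]]
[490.41151266 -82.19099341 177.5       ] [490.2995804  -81.74799223 177.81812762]
299.2927615227462
scene (483, -83, 177) [275.2 218.8]
side (483, -83, 177) [307.4 192.3]
scene (525, -123, 106) [294.5 243. ]
side (525, -123, 106) [292.6 205.4]
scene (490, -85, 178) [277.8 218.3]
side (490, -85, 178) [304.8 191.5]
```

```bash
python3 - <<'E'
import cv2
im=cv2.imread("pics/w1.png"); cv2.imwrite("pics/w1c.png",cv2.resize(im[0:150,180:355],None,fx=4,fy=4,interpolation=cv2.INTER_CUBIC))
E
```

```text
(no output)
```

View pics/w1c.png

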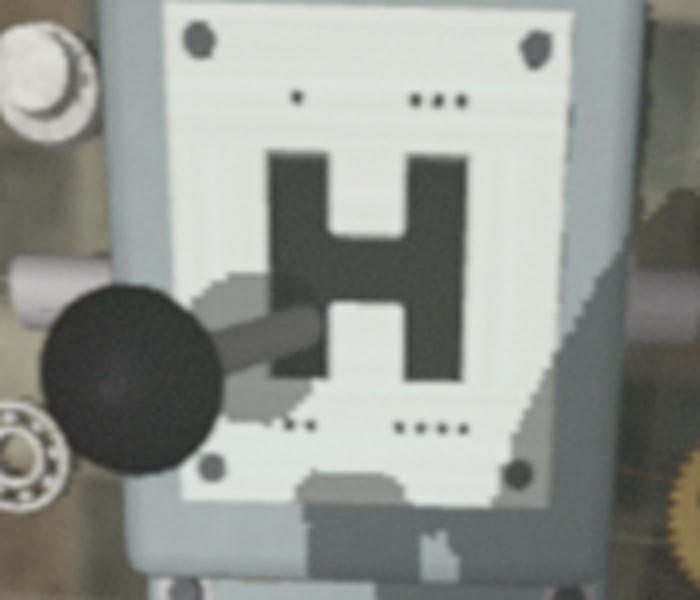

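```bash
python3 - <<'E'
from h import *
T=np.load("T1.npy"); p=vision.camera_params("wrist")
uv=np.array([(267,150),(467,155),(463,380),(267,380),(163,3),(575,12),(548,508),(183,500)],float)/4+[180,0]
ob=np.array([(29,25,0),(29,-25,0),(-29,-25,0),(-29,25,0),(56,48,0),(56,-48,0),(-56,-48,0),(-56,48,0)],float)
print(np.array([wonz(T,q,106)[:2] for q in uv]).round(1).tolist())
K=np.array([[p["fx"],0,p["cx"]],[0,p["fy"],p["cy"]],[0,0,1]])
_,r,t=cv2.solvePnP(ob,uv,K,None); print((T@np.r_[t.ravel(),1])[:3]); R=T[:3,:3]@cv2.Rodrigues(r)[0]; print(R.round(3))
print((cv2.projectPoints(ob,r,t,K,None)[0][:,0]-uv).round(1).tolist())
g=np.array([367/4+180,269/4]); print(wonz(T,g,106))
E
```

```text
[[548.8, -97.3], [552.1, -145.6], [501.4, -149.8], [496.9, -99.9], [577.0, -71.5], [584.0, -167.9], [472.2, -175.2], [465.6, -79.4]]
[ 525.45774345 -123.10250241  102.20904643]
[[ 0.997 -0.07   0.036]
 [ 0.07   0.998  0.003]
 [-0.036 -0.001  0.999]]
[[-0.4, -3.2], [0.6, -3.4], [-0.1, 3.5], [0.5, 2.4], [1.1, 1.2], [-1.5, 1.2], [-0.3, -0.9], [0.1, -0.7]]
[ 524.8814807  -123.39390483  106.        ]
```

Emit:
{"op": "servo_tool", "data": {"plan": [[[1, 0.65, 0.8, 0, 0, 0, 0], [1, 0.6, 0.8, -0.2, 0, 0, 0], [1, 0, 0, -0.8, 0, 0, 0], [1, 0, 0, -0.8, 0, 0, 0], [1, 0, 0, -0.8, 0, 0, 0]]]}}

```text
t: 1.82
ee_pos: [444.5, -87.8, 247.8]
orientation: [3.138, 0.137, 0.002]
ft_force: [0.5, 0.7, 0.2]
width: 0.4
grasp_force: 0.0
```

Emit:
{"op": "servo_tool", "data": {"plan": [[[1, 0.1, 0.05, 0, 0, 0, 0], [1, 0.1, 0, 0, 0, 0, 0], [1, 0.1, 0, 0, 0, 0, 0], [1, 0.1, 0, 0, 0, 0, 0], [1, 0, 0, 0, 0, 0, 0]]]}}

```text
t: 2.23
ee_pos: [462.0, -85.8, 250.5]
orientation: [3.138, 0.136, 0.005]
ft_force: [0.2, -0.6, -0.6]
width: 0.9
grasp_force: 0.3
```

Emit:
{"op": "servo_tool", "data": {"plan": [[[1, 0.05, 0, 0, 0, 0, 0], [1, 0.05, 0, 0, 0, 0, 0], [1, 0.05, 0, 0, 0, 0, 0], [1, 0.05, 0, 0, 0, 0, 0], [1, 0, 0, 0, 0, 0, 0]]]}}

```text
t: 2.65
ee_pos: [468.7, -85.1, 248.9]
orientation: [3.139, 0.137, 0.001]
ft_force: [-1.6, 0.3, 1.8]
width: 0.3
grasp_force: 1.0
```

Emit:
{"op": "servo_tool", "data": {"plan": [[[1, 0.05, 0, 0, 0, 0, 0], [1, 0.05, 0, 0, 0, 0, 0], [1, 0.05, 0, 0, 0, 0, 0], [1, 0.05, 0, 0, 0, 0, 0], [1, 0, 0, 0, 0, 0, 0]]]}}

```text
t: 3.07
ee_pos: [476.8, -85.1, 248.6]
orientation: [3.139, 0.137, 0.001]
ft_force: [-1.8, -0.1, 0.4]
width: 0.3
grasp_force: 0.8
```

```bash
python3 - <<'E'
from h import *
o,T=wpose(); np.save("T2.npy",T); im=vision.get_image("wrist"); cv2.imwrite("pics/w2.png",im[:,:,::-1]); cv2.imwrite("pics/s2.png",vision.get_image("scene")[:,:,::-1])
print(o["t"],o["ee_pos"],o["ft_force"])
E
```

```text
3.0667 [476.81915109 -85.1488658  248.6384754 ] [-1.77085632 -0.1331018   0.38864586]
```

View pics/w2.png

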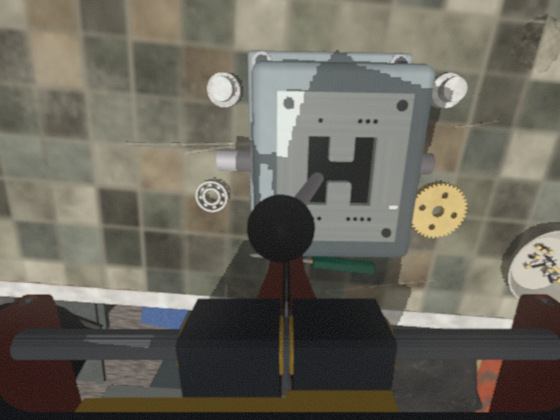

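The knob is at (281,228), touching the fingers. The H crossbar is centred near (341,170).

```bash
python3 - <<'E'
from h import *
T=np.load("T2.npy"); im=cv2.imread("pics/w2.png"); 
K=wonz(T,(281,228),180); G=wonz(T,(341.5,170.5),106); print(K,G)
print([wonz(T,q,106)[:2].round(1).tolist() for q in((375,138),(371,205))])
E
```

```text
[504.13544506 -80.75301123 180.        ] [ 526.36452717 -123.47592228  106.        ]
[[552.0, -144.4], [501.6, -150.2]]
```

Emit:
{"op": "servo_tool", "data": {"plan": [[[1, 0.05, 0, 0, 0, 0, 0], [1, 0.05, 0, 0, 0, 0, 0], [1, 0.05, 0, 0, 0, 0, 0], [1, 0.05, 0, 0, 0, 0, 0], [1, 0.05, 0, 0, 0, 0, 0]]]}}

```text
t: 3.58
ee_pos: [486.6, -85.1, 248.7]
orientation: [3.139, 0.137, 0.0]
ft_force: [-1.6, 0.1, 1.8]
width: 0.2
grasp_force: 0.9
```

Emit:
{"op": "servo_tool", "data": {"plan": [[[1, 0.05, 0, 0, 0, 0, 0], [1, 0.05, 0, 0, 0, 0, 0], [1, 0.05, 0, 0, 0, 0, 0], [1, 0.02, 0, 0, 0, 0, 0], [1, 0, 0, 0, 0, 0, 0]]]}}

```text
t: 4.0
ee_pos: [493.4, -85.1, 248.7]
orientation: [3.139, 0.137, 0.0]
ft_force: [-1.8, 0.6, 1.4]
width: 0.7
grasp_force: 0.6
```

```bash
python3 - <<'E'
from h import *
o,T=wpose(); np.save("T3.npy",T); im=vision.get_image("wrist"); cv2.imwrite("pics/w3.png",im[:,:,::-1])
print(o["t"],o["ee_pos"],o["ft_force"])
E
```

```text
4.0 [493.40425612 -85.12761533 248.66793399] [-1.80328814  0.62379937  1.36337647]
```

View pics/w3.png

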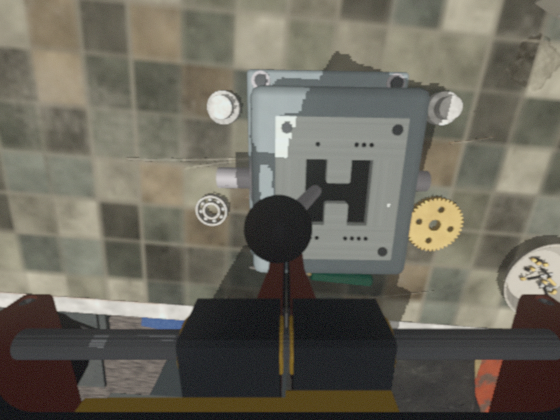

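Neutral: the knob is at (278,229), and the stem comes through level with the crossbar at (317,192). Next I back off and go round to the left side.

Emit:
{"op": "servo_tool", "data": {"plan": [[[1, -0.6, 0, 0, 0, 0, 0], [1, 0, 0.7, 0, 0, 0, 0], [1, 0, 0.7, 0, 0, 0, 0], [1, 0.65, 0, 0, 0, 0, 0], [1, 0.65, 0, 0, 0, 0, 0]]]}}

```text
t: 4.47
ee_pos: [521.1, -27.9, 248.9]
orientation: [3.138, 0.139, 0.001]
ft_force: [0.8, -0.3, 0.5]
width: 0.2
grasp_force: 0.0
```

Emit:
{"op": "servo_tool", "data": {"plan": [[[1, 0, -0.1, 0, 0, 0, 0], [1, 0, -0.1, 0, 0, 0, 0], [1, 0, -0.05, 0, 0, 0, 0], [1, 0, -0.05, 0, 0, 0, 0], [1, 0, -0.05, 0, 0, 0, 0]]]}}

```text
t: 4.88
ee_pos: [520.2, -43.6, 248.5]
orientation: [-3.139, -0.135, 0.001]
ft_force: [0.3, -0.1, -0.3]
width: 0.5
grasp_force: 0.0
```

Emit:
{"op": "servo_tool", "data": {"plan": [[[1, 0, -0.06, 0, 0, 0, 0], [1, 0, -0.06, 0, 0, 0, 0], [1, 0, -0.06, 0, 0, 0, 0], [1, 0, -0.06, 0, 0, 0, 0], [1, 0, -0.06, 0, 0, 0, 0]]]}}

```text
t: 5.3
ee_pos: [521.2, -55.1, 248.9]
orientation: [-3.138, -0.136, -0.001]
ft_force: [-0.3, 3.2, 1.5]
width: 0.3
grasp_force: 1.4
```

Emit:
{"op": "servo_tool", "data": {"plan": [[[1, 0.008, -0.1, 0, 0, 0, 0], [1, 0.008, -0.1, 0, 0, 0, 0], [1, 0.008, -0.1, 0, 0, 0, 0], [1, 0.008, -0.1, 0, 0, 0, 0], [1, 0.008, -0.1, 0, 0, 0, 0]]]}}

```text
t: 5.72
ee_pos: [522.8, -75.6, 248.7]
orientation: [3.139, 0.137, 0.0]
ft_force: [-0.7, 2.5, 1.3]
width: 0.5
grasp_force: 1.1
```

Emit:
{"op": "servo_tool", "data": {"plan": [[[1, 0.008, -0.1, 0, 0, 0, 0], [1, 0.008, -0.1, 0, 0, 0, 0], [1, 0.008, -0.1, 0, 0, 0, 0], [1, 0.008, -0.1, 0, 0, 0, 0], [1, 0.008, -0.1, 0, 0, 0, 0]]]}}

```text
t: 6.13
ee_pos: [524.3, -95.6, 248.6]
orientation: [3.139, 0.137, -0.0]
ft_force: [-0.9, 1.4, 1.0]
width: 0.8
grasp_force: 0.9
```

Emit:
{"op": "servo_tool", "data": {"plan": [[[1, 0.008, -0.1, 0, 0, 0, 0], [1, 0.008, -0.1, 0, 0, 0, 0], [1, 0.008, -0.1, 0, 0, 0, 0], [1, 0.008, -0.1, 0, 0, 0, 0], [1, 0.008, -0.1, 0, 0, 0, 0]]]}}

```text
t: 6.55
ee_pos: [525.9, -115.5, 248.6]
orientation: [3.139, 0.137, -0.0]
ft_force: [-0.3, 1.3, 0.2]
width: 0.1
grasp_force: 0.7
```

Emit:
{"op": "servo_tool", "data": {"plan": [[[1, 0, -0.07, 0, 0, 0, 0], [1, 0, -0.06, 0, 0, 0, 0], [1, 0, -0.05, 0, 0, 0, 0], [1, 0, -0.05, 0, 0, 0, 0], [1, 0, 0, 0, 0, 0, 0]]]}}

```text
t: 6.97
ee_pos: [525.9, -124.6, 248.6]
orientation: [3.139, 0.136, -0.0]
ft_force: [1.0, 1.6, -1.1]
width: 0.1
grasp_force: 0.5
```

Emit:
{"op": "servo_tool", "data": {"plan": [[[1, 0, -0.04, 0, 0, 0, 0], [1, 0, -0.04, 0, 0, 0, 0], [1, 0, -0.04, 0, 0, 0, 0], [1, 0, -0.04, 0, 0, 0, 0], [1, 0, 0, 0, 0, 0, 0]]]}}

```text
t: 7.38
ee_pos: [525.9, -130.9, 248.6]
orientation: [3.139, 0.136, -0.0]
ft_force: [0.9, 0.6, -0.9]
width: 0.4
grasp_force: 0.6
```

```bash
python3 - <<'E'
from h import *
o,T=wpose(); np.save("T4.npy",T); im=vision.get_image("wrist"); cv2.imwrite("pics/w4.png",im[:,:,::-1])
print(o["t"],o["ee_pos"],o["ft_force"])
E
```

```text
7.3833 [ 525.88762741 -130.92754128  248.62590799] [ 0.88921726  0.59967725 -0.93274996]
```

View pics/w4.png

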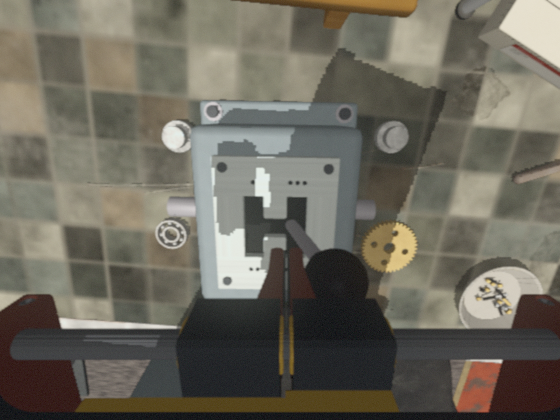

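The knob is at (336,281), to the right of the fingers. The stem meets the plate near (294,227), and the right leg is at u≈297.

```bash
python3 - <<'E'
from h import *
T=np.load("T4.npy"); print(wonz(T,(336,281),184),wonz(T,(275.5,227),106),wonz(T,(297,227),106))
E
```

```text
[ 526.18581516 -159.24233893  184.        ] [ 526.02694748 -123.2504422   106.        ] [ 527.49418592 -140.32689243  106.        ]
```

Emit:
{"op": "servo_tool", "data": {"plan": [[[1, 0, -0.04, 0, 0, 0, 0], [1, 0, -0.04, 0, 0, 0, 0], [1, 0, -0.03, 0, 0, 0, 0], [1, 0, 0, 0, 0, 0, 0]]]}}

```text
t: 7.77
ee_pos: [525.9, -135.4, 248.7]
orientation: [3.139, 0.136, -0.0]
ft_force: [0.6, 1.3, -1.3]
width: 0.5
grasp_force: 0.6
```

Emit:
{"op": "servo_tool", "data": {"plan": [[[1, 0, -0.04, 0, 0, 0, 0], [1, 0, -0.03, 0, 0, 0, 0], [1, 0, 0, 0, 0, 0, 0]]]}}

```text
t: 8.02
ee_pos: [525.9, -138.1, 248.7]
orientation: [3.139, 0.136, 0.0]
ft_force: [1.1, 1.4, -0.1]
width: 0.3
grasp_force: 0.6
```

Emit:
{"op": "servo_tool", "data": {"plan": [[[1, 0, 0.3, 0, 0, 0, 0], [1, -0.75, 0, 0, 0, 0, 0], [1, -0.75, 0, 0, 0, 0, 0], [1, 0, -0.5, 0, 0, 0, 0], [1, 0, -0.55, 0, 0, 0, 0]]]}}

```text
t: 8.43
ee_pos: [464.4, -166.7, 248.8]
orientation: [-3.138, -0.14, 0.001]
ft_force: [1.4, 0.7, 0.1]
width: 0.6
grasp_force: 0.0
```

Emit:
{"op": "servo_tool", "data": {"plan": [[[1, 0.2, 0, 0, 0, 0, 0], [1, 0.2, 0, 0, 0, 0, 0], [1, 0.1, 0, 0, 0, 0, 0], [1, 0.1, 0, 0, 0, 0, 0], [1, 0.1, 0, 0, 0, 0, 0]]]}}

```text
t: 8.85
ee_pos: [494.5, -167.1, 248.5]
orientation: [-3.138, -0.138, 0.001]
ft_force: [-0.7, -0.4, -0.0]
width: 0.4
grasp_force: 0.0
```

Emit:
{"op": "servo_tool", "data": {"plan": [[[1, 0.07, 0.005, 0, 0, 0, 0], [1, 0.07, 0.005, 0, 0, 0, 0], [1, 0.07, 0.005, 0, 0, 0, 0], [1, 0.07, 0.005, 0, 0, 0, 0], [1, 0.07, 0.005, 0, 0, 0, 0]]]}}

```text
t: 9.27
ee_pos: [507.9, -166.8, 248.7]
orientation: [-3.139, -0.137, 0.001]
ft_force: [-0.9, -0.7, 1.9]
width: 1.1
grasp_force: 0.8
```

Emit:
{"op": "servo_tool", "data": {"plan": [[[1, 0.07, 0.005, 0, 0, 0, 0], [1, 0.07, 0.005, 0, 0, 0, 0], [1, 0.07, 0.005, 0, 0, 0, 0], [1, 0.07, 0.005, 0, 0, 0, 0], [1, 0.07, 0.005, 0, 0, 0, 0]]]}}

```text
t: 9.68
ee_pos: [522.2, -165.9, 248.7]
orientation: [-3.139, -0.136, 0.0]
ft_force: [-1.1, 0.4, 0.6]
width: 0.4
grasp_force: 0.7
```

Emit:
{"op": "servo_tool", "data": {"plan": [[[1, 0.07, 0.005, 0, 0, 0, 0], [1, 0.07, 0.005, 0, 0, 0, 0], [1, 0.07, 0.005, 0, 0, 0, 0], [1, 0.07, 0.005, 0, 0, 0, 0], [1, 0.07, 0.005, 0, 0, 0, 0]]]}}

```text
t: 10.1
ee_pos: [536.0, -164.8, 248.4]
orientation: [-3.138, -0.137, 0.001]
ft_force: [-1.5, 0.2, -0.4]
width: 0.6
grasp_force: 0.8
```

Emit:
{"op": "servo_tool", "data": {"plan": [[[1, 0.05, 0.003, 0, 0, 0, 0], [1, 0.05, 0.003, 0, 0, 0, 0], [1, 0.05, 0.003, 0, 0, 0, 0], [1, 0, 0, 0, 0, 0, 0]]]}}

```text
t: 10.43
ee_pos: [542.3, -164.6, 248.7]
orientation: [3.139, 0.137, 0.001]
ft_force: [-2.1, -1.2, -0.7]
width: 0.6
grasp_force: 0.6
```

Now creep forward until the end stop shows as a rise in force.

Emit:
{"op": "servo_tool", "data": {"plan": [[[1, 0.03, 0, 0, 0, 0, 0], [1, 0.03, 0, 0, 0, 0, 0], [1, 0.03, 0, 0, 0, 0, 0], [1, 0, 0, 0, 0, 0, 0]]]}}

```text
t: 10.77
ee_pos: [545.7, -164.6, 248.7]
orientation: [3.139, 0.137, 0.0]
ft_force: [-0.9, 0.9, -1.5]
width: 0.5
grasp_force: 0.7
```

Emit:
{"op": "servo_tool", "data": {"plan": [[[1, 0.03, 0, 0, 0, 0, 0], [1, 0.03, 0, 0, 0, 0, 0], [1, 0, 0, 0, 0, 0, 0]]]}}

```text
t: 11.02
ee_pos: [547.5, -164.5, 248.4]
orientation: [-3.138, -0.137, 0.002]
ft_force: [-3.7, 0.5, -2.1]
width: 0.3
grasp_force: 1.9
```

Emit:
{"op": "servo_tool", "data": {"plan": [[[1, 0.03, 0, 0, 0, 0, 0], [1, 0, 0, 0, 0, 0, 0]]]}}

```text
t: 11.18
ee_pos: [548.3, -164.4, 248.3]
orientation: [-3.138, -0.137, 0.004]
ft_force: [-5.6, 0.6, -1.4]
width: 0.6
grasp_force: 2.9
```

Emit:
{"op": "servo_tool", "data": {"plan": [[[1, 0.03, 0, 0, 0, 0, 0], [1, 0, 0, 0, 0, 0, 0]]]}}

```text
t: 11.35
ee_pos: [548.9, -164.4, 248.1]
orientation: [-3.138, -0.137, 0.006]
ft_force: [-7.3, -0.0, 0.1]
width: 0.4
grasp_force: 4.0
```

The force is climbing at the stop, so the lever is home. Now I back straight off, rise and check.

Emit:
{"op": "servo_tool", "data": {"plan": [[[1, -0.5, 0, 0, 0, 0, 0], [1, -0.9, 0, 0, 0, 0, 0], [1, -0.9, 0, 0, 0, 0, 0], [1, -0.5, 0, 0.8, 0, 0, 0], [1, 0, 0, 0.9, 0, 0, 0]]]}}

```text
t: 11.77
ee_pos: [433.8, -163.7, 315.2]
orientation: [-3.136, -0.135, 0.01]
ft_force: [0.6, 0.1, -0.2]
width: 0.6
grasp_force: 0.0
```

Emit:
{"op": "servo_tool", "data": {"plan": [[[1, -0.4, 0, 0.9, 0, 0, 0], [1, -0.3, 0, 0, 0, 0, 0], [1, 0, 0, 0, 0, 0, 0]]]}}

```text
t: 12.02
ee_pos: [410.2, -165.0, 355.0]
orientation: [3.136, 0.136, 0.009]
ft_force: [-0.8, 0.2, -1.4]
width: 0.5
grasp_force: 0.0
```

```bash
python3 - <<'E'
from h import *
o,T=wpose(); np.save("T5.npy",T); im=vision.get_image("wrist"); cv2.imwrite("pics/w5.png",im[:,:,::-1])
print(o["t"],o["ee_pos"],o["ft_force"])
E
```

```text
12.0167 [ 410.15957455 -164.95628918  355.02861133] [-0.79642818  0.24219731 -1.37523814]
```

View pics/w5.png

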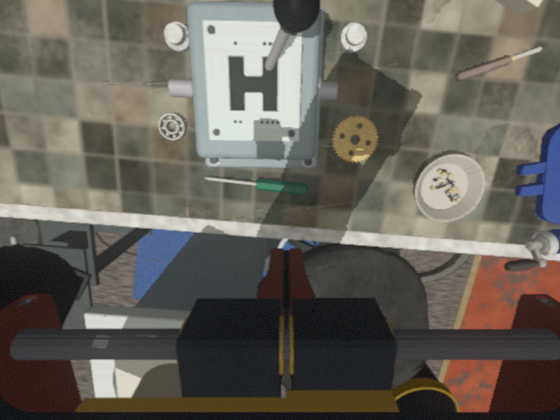

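The knob is at (296,10) and the stem is at the far end of the right leg, near (270,63). The bystanders stand as before. I'm handing in.

```bash
python3 - <<'E'
from h import *
from workcell import close_job
T=np.load("T5.npy"); print(wonz(T,(296,10),178)); print(close_job())
E
```

```text
[ 571.80938876 -159.8759971   178.        ]
the job is handed in; nothing more can be done
None
```

The lever went from second to neutral, across to the right, and forward into third until the end stop pushed back at about 7 N; in the last picture the stem is at the far end of the third slot, the bystanders look unmoved and the arm is clear, and I handed the job in at about 12 s.

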